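# Refit the service hatch of the bench unit and lock its wing latch

## Robot

A 6-joint arm with a two-finger parallel gripper is mounted at the origin on a cart in front of the work surface, level with it; the furniture and walls round the work are solid. World frame = base frame: x ahead of the robot, y to its left, z up, the work surface at z = 0. Lengths are in m, angles in rad, forces in N, time in s.
With the tool pointing down it reaches from about 0.35 to 0.85 m from the base axis. Payload 8.1 kg.
Tool frame: the origin (TCP) lies at the very end of the fingers, on their centre line; the grasp point (between the pads) lies 19 mm behind it; z points along the fingers, y is the line along which they close (so a half turn about z gives the same grasp; the last joint's range is limited). The gripper opens to 93 mm and grips with 3 to 60 N. Pads are 15 mm wide; open, the fingers measure 128 mm over their backs; the gripper's body (75 mm by 188 mm) begins 65 mm behind the grasp point.
Start: joints at [1.166, 0.13, 1.488, -0, 1.523, -0.085], TCP at [0.189, 0.57, 0.219] pointing down, gripper open.
Joint ranges: [-2.96, 2.96], [-0.89, 2.26], [0.02, 2.5], [-1.34, 4.48], [0, 2.73], [-2.66, 2.66]. Speed limits (rad/s): [2.39, 2.39, 2.79, 3.14, 3.14, 3.14].

## Interface

Orientations are given as a rotation vector (axis times angle).
In Python, from plant import read_state, eyes, workorder gives the robot as it stands. The module is installed in compiled form; this text tells all that it offers.
- The arm moves only by the tool play_rows, never from a script. Its argument "targets" is one flat list of numbers, 4 for each row, row after row: the shift along the tool's x, y, z in cm, then the turn about the tool's z in degrees. In form: [dx, dy, dz, roll, dx, dy, dz, roll, ...]. A call has 1 to 8 rows; each row is the pose to reach, as a shift and turn from the pose commanded when the call began, along the tool's axes at that moment; what a row does not reach only later rows make up. A row lasts 1/12 s, in which the tool goes at most 41.7 mm and 7.16 degrees, less where a joint would pass 70% of its speed; a pose out of reach is approached as far as the arm can. A call with a gripper value outside its range is refused whole. "grip" is the finger opening in cm, from 0 to 9.3, set as the call begins (left out, the last holds). The fingers move at their own pace and stop on an object; "grip_force" is the grip in N (left out, the last holds). Time passes only in rows, so rows that repeat a pose let the fingers close. It gives the time, the measured TCP pose, the force, the opening and the grip force at its end, in the units of the state.
- read_state(): the state, without advancing time (a new reading comes with each control period).
- eyes.read_camera(name): name is "scene" or "top" or "wrist"; returns a dict with "image" (420x560x3 uint8, red, green, blue), "vfov" (degrees; the focal length in pixels is half the picture's height over the tangent of half this angle, whatever the lens; pixels are square), "cx", "cy" (the principal point, pixels), "cam_to_world" (4x4, takes a point from camera to world coordinates); the wrist camera has in their place "T_tool_cam" (4x4, takes a point from camera to tool coordinates, whose origin is the TCP and whose axes are the flange's). Camera axes: x right, y up, looking along -z (the intrinsics and any distortion apply to the point x, -y, -z); pixel columns grow to the right and rows downward; lengths in m; the calibration is good to about 2 mm. The wrist camera is an equidistant fisheye: a pixel r from the principal point sees the ray r / f radians off the axis. A picture is of the moment at which its call begins: read the wrist's pose just before it. There is no depth.
- workorder.close_job(): hands the job in; it is judged then, once.
The state is a dict: "t": time; "q": joint angles; "dq": joint speeds; "joint_torque": joint torques, N m; "tool_pos": TCP position; "orientation": TCP orientation; "force": force on the tool from outside, world axes, zero at the start; "wrist_torque": the same for the moment, N m; "opening": finger opening in m; "gripper_force": force on a finger pad.
Only numpy, scipy, OpenCV 4.12 (cv2) and the standard library are available. Lean on these libraries where they do the work, as an engineer would, in place of code of your own. Each camera call takes 0.05 s, during which the arm holds its last target. There are 200 camera calls.

## Task

The service hatch of the grey bench unit has been taken off and lies beside it on the bench. Refit it: hook the hatch's lip under the far edge of the opening, set the hatch down over the opening, then press it down against its spring pins, without forcing it, and turn the wing knob clockwise to its stop, so that the hidden tongue swings behind the frame's near edge and the hatch stays shut by itself. Leave everything else on the bench where it is.

Things in the scene. Friction and masses are not known exactly. Their poses are not given: they have to be found in the camera images.
- unit_opening (a point): Grey sheet-metal bench unit 260 x 170 x 90 mm, fixed, level. Point: centre of the opening in its top, at the top face (90 mm above the bench). x runs along the opening from near end (red switch, louvres) to far end, y left, z up. Opening 166 mm along x, 108 mm along y; the frame round it is 6 mm thick, free space below it.
- pin_left (a joint): Left of two 7 mm steel spring pins in the frame's near strip, 90 mm from the opening's centre and 34 mm to either side: pressed-in travel in m. 0: it stands 8 mm above the frame; 0.008: level with it. Both together push up with about 4 N when out and 9 N when in, lifting an unlocked hatch.
- pin_right (a joint): The right-hand spring pin, like the left one.
- hatch_handle (a point): Loose hatch, 0.3 to 0.45 kg, aluminium sheet with black bow handle; lies level on the bench on its folded sides. Point: centre of the handle's bar, 12 mm wide in x, 92 mm long in y (70 mm clear between the posts), 10 mm high, 27 mm clear above the sheet. Axes of the hatch: x from wing knob end (near) to lip end (far), z up out of the sheet.
- hatch: The hatch's sheet, 187 x 132 x 4 mm. Origin: on the centre line, 14 mm below the sheet's underside, 12 mm short of the handle in x. From the origin the sheet spans x -97 to +90 mm. Sides folded down 14 mm, outer faces at y = +-51 mm, from x = -81 to +71 mm (8 mm deep before x = -75), drop into the opening. Shut, with the lip's web on the far wall, the origin is 2 mm past the opening's centre in x.
- hatch_lip (a point): Tip of the lip at the hatch's far end, middle of its top edge, hatch axes; 95 mm from the origin in x, 9 mm below the sheet's underside. The lip (3 mm thick, 92 mm wide) stands out 14 mm from a cross web; the 6 mm frame edge goes between sheet and lip up to the web. This needs a tilt, knob end up, of 0.1 to 0.2 rad: level, the folded sides strike the near wall before the lip clears the far one.
- hatch_near_edge (a point): Middle of the sheet's lower edge at the hatch's near (knob) end, hatch axes. Shut and locked it stands 0 to 3 mm above the frame's top; unlocked, the spring pins lift it about 8 mm.
- knob_grip (a point): Black wing knob on the hatch's centre line, 68 mm from the handle towards the near end. Point: on its axis, half-way up the wing, 18.5 mm above the sheet's top. Wing 12 mm thick (x), 48 mm long (y), 22 mm high; axes turn with it. Below it a collar of 32 mm diameter, its top 10 mm below the point. Pressing down on wing or collar presses the hatch down.
- tongue_tip (a point): Tip of the steel cam tongue on the knob's shaft, hidden under the sheet: 44 mm from the axis, 14 mm wide, 4 mm thick; its top is 7.5 mm below the sheet's underside. It points along the knob's -y, as the white stripe on the wing does. It passes under the frame only while the hatch's near end is pressed to within about 1 mm of the frame, else it strikes the inside wall.
- wing_knob (a joint): Turn of the wing knob on the hatch in rad, clockwise from above: 0 open (white stripe and tongue to the far right, 135 degrees short of locked), 2.36 stop, locked (stripe to the near end). From about 1.4 on the tongue meets the frame. Friction 0.06 N m; it stays where it is left. Starts between 0 and 0.25.
- calculator: Bystander: desk calculator, 140 x 84 x 18 mm, on the bench at the far right; origin at its underside's centre.
- loupe: Bystander: black stand loupe, 39 mm diameter, 24 mm high, on the bench at the right; origin at its underside's centre.
- tape_roll: Bystander: roll of brown tape, 96 mm diameter, 48 mm high, on the left table; origin at its underside's centre.
- unit: The whole grey bench unit with its frame and spring pins. Origin: centre of its footprint on the bench, 90 mm below the opening's centre; axes as unit_opening. Sheet metal: pressing or ramming the hatch on it with over 60 N bends it.

How it is judged:
On the way:
1. the hatch's lip is under the far edge of the opening, the hatch lies down over the opening, its latch still open (x of hatch_lip in the frame of unit_opening above 0.0885 m and z of hatch_lip in the frame of unit_opening below -0.005 m and z of hatch_near_edge in the frame of unit_opening below 0.016 m and value of joint wing_knob below 1.4 rad), for 0.2 s.
At the end, for the whole second after the job is handed in: Released and at rest, the hatch is shut: lip tip at least 5.5 mm past the opening's far wall and 5 mm below the frame's top, near edge within 3.5 mm of the frame against the pins, level within 0.04 rad, wing knob turned at least 2.1 rad (stop at 2.36) (x of hatch_lip in the frame of unit_opening above 0.0885 m and z of hatch_lip in the frame of unit_opening below -0.005 m and z of hatch_near_edge in the frame of unit_opening between -0.003 and 0.0035 m and angle between hatch_handle's own z axis and vertical below 0.04 rad and value of joint wing_knob above 2.1 rad and linear speed of hatch below 0.02 m/s); the robot touches nothing.
It fails at once if a loose bystander was moved by more than 20 mm (distance of any of calculator, loupe, tape_roll from where it was at the start of the episode above 0.02 m).
It fails at once if the hatch was forced against the unit with over 60 N (contact force between hatch and unit above 60 N).
It also fails if it takes over 61 s, if anything falls off the work surface, if the arm or the gripper's body presses on something with over 40 N, if the wrist force passes 120 N, or if a joint passes its speed limit or range.

## Working session

There is one attempt and no reset: what is moved stays moved. The work goes in short steps, Python scripts to look and compute and a tool call to move; the robot and the scene stay as the last step left them, time stands still between calls to the robot, and variables do not carry over. Pictures are saved under pics/ and viewed, at most 10 in all, crops included, and the job is handed in when it is done.

Besides the shell and the picture viewer there is one more tool, called after "Emit:" as name(argument=value, ...) on one line, values as JSON. play_rows: Moves the arm, as the interface text tells. Its arguments: {"type":"object","properties":{"targets":{"type":"array"},"grip":{"type":"number"},"grip_force":{"type":"number"}},"required":["targets"]}

```bash
mkdir -p pics
python3 - <<'E'
from plant import read_state, eyes
import cv2, numpy as np, pickle
s=read_state(); print({k:np.round(v,4).tolist() for k,v in s.items()})
ims=[]
for n in ("scene","top"):
    c=eyes.read_camera(n); pickle.dump(c,open(f'{n}0.pkl','wb'))
    print(n,c['vfov'],c['cx'],c['cy'],c.keys(),np.round(c['cam_to_world'],3).tolist())
    cv2.imwrite(f'pics/{n}0.png',cv2.resize(c['image'][:,:,::-1],(800,600),interpolation=cv2.INTER_CUBIC))
c=eyes.read_camera('wrist');pickle.dump((read_state(),c),open('wrist0.pkl','wb'));print(c.keys(),c['vfov'],c['cx'],c['cy'],np.round(c['T_tool_cam'],3).tolist())
E
```

```text
{'t': 0.0, 'q': [1.1656, 0.1312, 1.4893, 0.0, 1.523, -0.0854], 'dq': [0.0024, -0.0012, -0.0022, 0.0005, 0.0001, 0.0007], 'joint_torque': [0.0013, -55.9848, -49.1755, 0.0769, 0.0354, -0.0001], 'tool_pos': [0.1884, 0.5691, 0.2176], 'orientation': [-0.5001, -3.1011, 0.0028], 'force': [0.4603, 0.4219, -0.1193], 'wrist_torque': [-0.024, 0.0212, 0.0181], 'gripper_force': 0.0, 'opening': 0.0925}
scene 45.586482033859205 283.27187661844215 207.27052628304006 dict_keys(['image', 'vfov', 'cx', 'cy', 'cam_to_world']) [[0.506, 0.489, -0.71, -0.665], [-0.862, 0.268, -0.43, -0.752], [-0.02, 0.83, 0.557, 0.987], [0.0, 0.0, 0.0, 1.0]]
top 50.33469467272219 282.23440728537815 205.68405187334739 dict_keys(['image', 'vfov', 'cx', 'cy', 'cam_to_world']) [[-0.008, 0.996, -0.091, 0.352], [-1.0, -0.009, -0.014, -0.084], [-0.015, 0.091, 0.996, 1.71], [0.0, 0.0, 0.0, 1.0]]
dict_keys(['image', 'vfov', 'cx', 'cy', 'T_tool_cam']) 65.70646984690485 282.7664789063824 209.6524376935206 [[-0.0, 0.963, 0.268, 0.075], [1.0, 0.001, -0.001, -0.001], [-0.001, 0.268, -0.963, -0.165], [0.0, 0.0, 0.0, 1.0]]
```

View pics/top0.png

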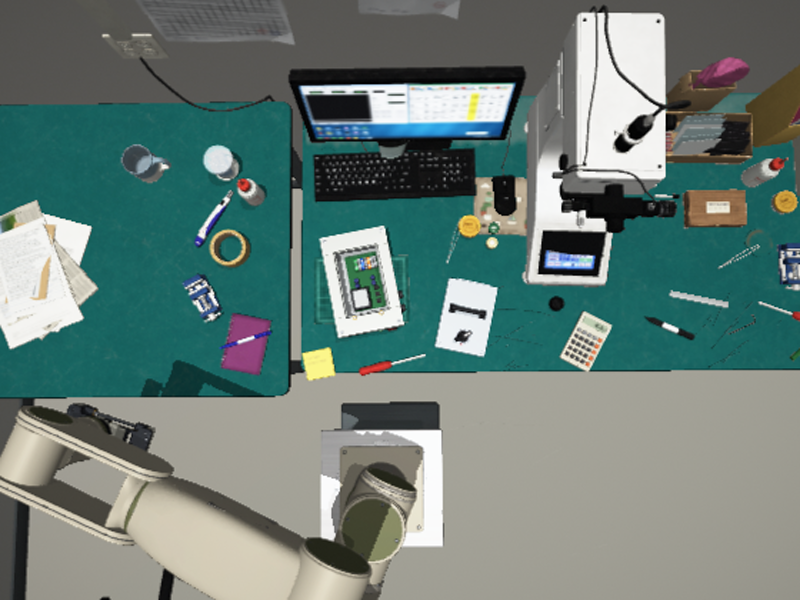

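View pics/scene0.png

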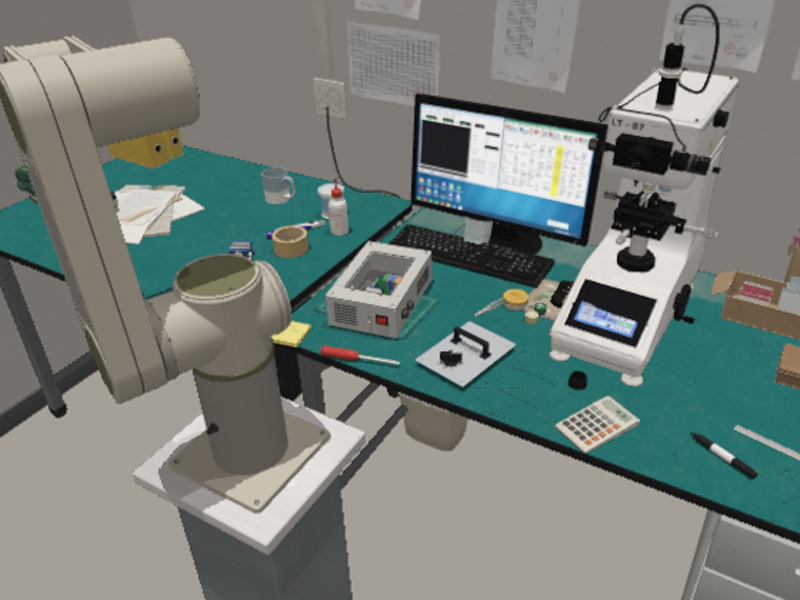

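The top view shows the unit at about (362,281), the hatch handle at (466,311) and the knob at (463,336), all in the 800x600 picture. The loupe is at (557,303) and the calculator at (586,341). The hatch's knob end faces the robot.

```bash
cat > h.py <<'E'
import numpy as np, pickle, cv2
from scipy.spatial.transform import Rotation as R
def pose(s):
    T=np.eye(4);T[:3,:3]=R.from_rotvec(s['orientation']).as_matrix();T[:3,3]=s['tool_pos'];return T
def cam(c,s=None):
    T=c['cam_to_world'] if 'cam_to_world' in c else pose(s)@c['T_tool_cam']
    return T,210/np.tan(np.radians(c['vfov'])/2),c['cx'],c['cy'],'cam_to_world' not in c
def ray(C,u,v):
    T,f,cx,cy,fish=C; p=np.array([u-cx,v-cy],float)
    if fish:
        r=np.hypot(*p); th=r/f; d=np.array([p[0]/r*np.sin(th),-p[1]/r*np.sin(th),-np.cos(th)])
    else: d=np.array([p[0]/f,-p[1]/f,-1]);d/=np.linalg.norm(d)
    return T[:3,3],T[:3,:3]@d
def atz(C,u,v,z):
    o,d=ray(C,u,v); return o+d*(z-o[2])/d[2]
def proj(C,P):
    T,f,cx,cy,fish=C; q=T[:3,:3].T@(np.asarray(P)-T[:3,3]); x,y,z=q[0],-q[1],-q[2]
    if fish:
        r=np.hypot(x,y); th=np.arctan2(r,z); return cx+f*th*x/r,cy+f*th*y/r
    return cx+f*x/z,cy+f*y/z
def tri(L):
    A=np.zeros((3,3));b=np.zeros(3)
    for o,d in L:
        M=np.eye(3)-np.outer(d,d);A+=M;b+=M@o
    X=np.linalg.solve(A,b); return X,[np.linalg.norm(np.cross(X-o,d)) for o,d in L]
def togo(s,P):  # shift in tool axes, cm
    T=pose(s); return np.round(T[:3,:3].T@(np.asarray(P)-T[:3,3])*100,2)
E
python3 - <<'E'
from h import *
from plant import read_state
C=cam(pickle.load(open('top0.pkl','rb')))
for n,u,v,z in [('open',362,281,.09),('handle',466,311,.05),('knob',463,337,.037),('loupe',557,303,.02),('unitTL',320,240,.09),('unitTR',385,227,.09),('unitBR',403,326,.09),('unitBL',337,338,.09)]:
    print(n,np.round(atz(C,u*.7,v*.7,z),3))
s=read_state();print(pose(s)[:3,:3].round(3)); print(togo(s,[.47,.0,.28]))
E
```

```text
open [0.535 0.044 0.09 ]
handle [ 0.458 -0.224  0.05 ]
knob [ 0.391 -0.216  0.037]
loupe [ 0.479 -0.467  0.02 ]
unitTL [0.642 0.152 0.09 ]
unitTR [ 0.674 -0.016  0.09 ]
unitBR [ 0.419 -0.06   0.09 ]
unitBL [0.39  0.107 0.09 ]
[[-0.949  0.314 -0.001]
 [ 0.314  0.949 -0.001]
 [ 0.    -0.001 -1.   ]]
[-44.62 -45.19  -6.16]
```

Emit:
play_rows(targets=[-44,-45,-8,72,-44,-45,-8,72,-44,-45,-8,72,-44,-45,-8,72,-44,-45,-8,72,-44,-45,-8,72,-44,-45,-8,72,-44,-45,-8,72])

```text
t: 0.82
tool_pos: [0.3339, 0.2706, 0.2607]
orientation: [1.933, 2.477, 0.0]
force: [0.2, 0.1, 0.7]
opening: 0.0932
gripper_force: 0.0
```

Run:
```python
from h import *
from plant import read_state
s=read_state();T=pose(s);print(T[:3,:3].round(3)); print(togo(s,[.48,.0,.30]),np.degrees(np.arctan2(T[1,1],T[0,1])))
```

```text
[[-0.243  0.97   0.   ]
 [ 0.97   0.243  0.   ]
 [-0.     0.    -1.   ]]
[-29.8    7.6   -3.92] 14.057318249393333
```

Emit:
play_rows(targets=[-29,7.4,-3.9,14,-29,7.4,-3.9,14,-29,7.4,-3.9,14,-29,7.4,-3.9,14,-29,7.4,-3.9,14,-29,7.4,-3.9,14,-29,7.4,-3.9,14,-29,7.4,-3.9,14])

```text
t: 1.48
tool_pos: [0.4791, 0.0051, 0.2999]
orientation: [2.217, 2.223, -0.001]
force: [0.6, 0.4, -0.0]
opening: 0.0932
gripper_force: 0.0
```

Emit:
play_rows(targets=[0,0,0,0,0,0,0,0,0,0,0,0])

```text
t: 1.73
tool_pos: [0.4768, 0.0111, 0.2993]
orientation: [-2.212, -2.229, 0.0]
force: [0.0, 0.5, 0.6]
opening: 0.0932
gripper_force: 0.0
```

Run:
```python
from h import *
from plant import read_state,eyes
s=read_state();c=eyes.read_camera('wrist');pickle.dump((s,c),open('w1.pkl','wb'));print(s['tool_pos'],s['orientation'],s['t'])
cv2.imwrite('pics/w1.png',cv2.resize(c['image'][:,:,::-1],(800,600),interpolation=cv2.INTER_CUBIC))
```

```text
[0.47682329 0.0110948  0.29925748] [-2.21237478e+00 -2.22890221e+00  2.96431783e-04] 1.7333
```

View pics/w1.png

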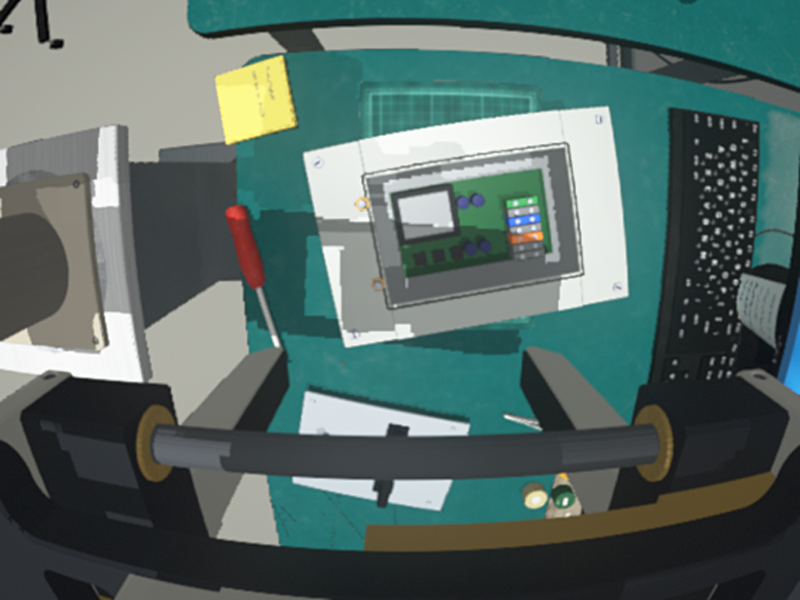

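The wrist view shows the opening corners at (362,176), (568,144), (582,274) and (388,309), and the spring pins at (362,204) and (378,284). The crossbar half-hides the hatch, so I'll shift right for a clear view.

Emit:
play_rows(targets=[-20,-3,0,0,-20,-3,0,0,-20,-3,0,0,-20,-3,0,0,-20,-3,0,0,-20,-3,0,0,-20,-3,0,0,-20,-3,0,0])

```text
t: 2.45
tool_pos: [0.4489, -0.1889, 0.2996]
orientation: [-2.213, -2.23, -0.001]
force: [-0.3, 0.7, -0.1]
opening: 0.0931
gripper_force: 0.0
```

Run:
```python
from h import *
from plant import read_state,eyes
s=read_state();c=eyes.read_camera('wrist');pickle.dump((s,c),open('w2.pkl','wb'));print(s['tool_pos'],s['orientation'],s['t'],s['dq'].round(3) if hasattr(s['dq'],'round') else s['dq'])
cv2.imwrite('pics/w2.png',cv2.resize(c['image'][:,:,::-1],(800,600),interpolation=cv2.INTER_CUBIC))
```

```text
[ 0.44890502 -0.18889418  0.29962268] [-2.21264352e+00 -2.22965337e+00 -8.27713945e-04] 2.45 [ 0.021 -0.004  0.002 -0.001 -0.    -0.001]
```

View pics/w2.png

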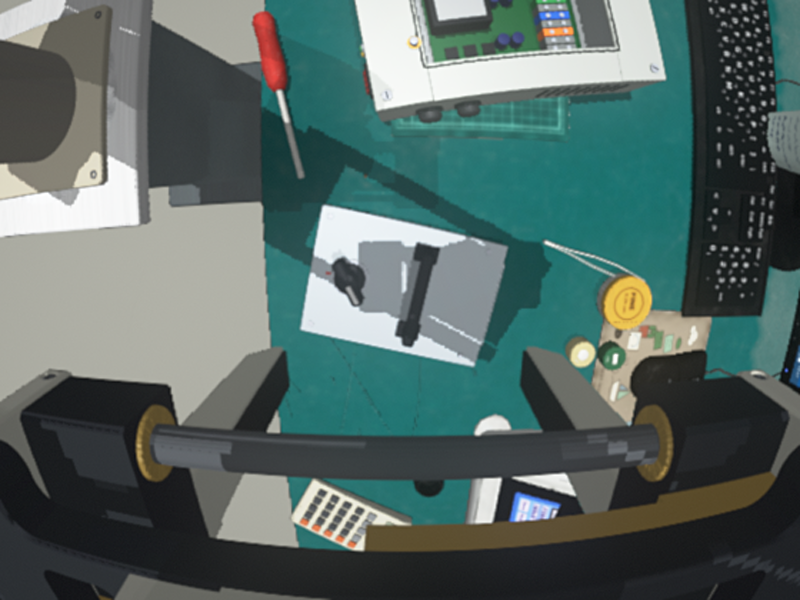

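w2 shows the hatch corners at (321,206), (508,244), (475,366) and (301,329). The bar runs from (425,246) to (408,342) and the knob is near (348,282). The unit's right-hand corners are at (382,112) and (664,79). I'll fit both objects from the views.

Run:
```python
from h import *
from scipy.optimize import least_squares
s1,c1=pickle.load(open('w1.pkl','rb'));s2,c2=pickle.load(open('w2.pkl','rb'));ct=pickle.load(open('top0.pkl','rb'))
C1,C2,Ct=cam(c1,s1),cam(c2,s2),cam(ct)
def sub(c,p):
    g=cv2.cvtColor(c['image'],cv2.COLOR_RGB2GRAY); q=(np.array(p,np.float32)*.7).reshape(-1,1,2)
    r=cv2.cornerSubPix(g,q.copy(),(3,3),(-1,-1),(3,50,.01)).reshape(-1,2); 
    d=np.linalg.norm(r-q.reshape(-1,2),axis=1); r[d>3]=q.reshape(-1,2)[d>3]; return r
ho=np.array([[-83,54],[83,54],[83,-54],[-83,-54]])/1e3; hu=np.array([[-130,85],[130,85],[130,-85],[-130,-85]])/1e3
m1=np.vstack([ho,hu]); p1=sub(c1,[(362,176),(568,144),(582,274),(388,309),(303,152),(608,107),(628,296),(346,347)])
m2=np.array([[130,-85],[83,-54],[-83,-54],[-130,-85]])/1e3; p2=sub(c2,[(664,79),(617,48),(427,66),(382,112)])
def place(P,m): 
    c,s=np.cos(P[3]),np.sin(P[3]); return np.c_[P[0]+c*m[:,0]-s*m[:,1],P[1]+s*m[:,0]+c*m[:,1],np.full(len(m),P[2])]
def fit(obs,P0,w=None):
    f=lambda P:np.concatenate([(np.array([proj(C,X) for X in place(P,m)])-p).ravel() for C,m,p in obs])
    r=least_squares(f,P0,loss='soft_l1'); return r.x,f(r.x).reshape(-1,2).round(1)
for obs in ([(C1,m1,p1)],[(C2,m2,p2)],[(C1,m1,p1),(C2,m2,p2)]):
    P,r=fit(obs,[.535,.044,.09,.17]);print('unit',P.round(4),r.tolist())
mh=np.array([[-97,66],[90,66],[90,-66],[-97,-66]])/1e3
ph=sub(c2,[(321,206),(508,244),(475,366),(301,329)]); print((ph/.7).round(0).tolist())
P,r=fit([(C2,mh,ph)],[.446,-.22,.018,-.12]);print('hatch(sheet top)',P.round(4),r.tolist())
P3,r=fit([(C2,mh,ph),(C1,mh[:1],sub(c1,[(305,389)])),(Ct,mh,sub(ct,[(450,279),(497,285),(485,357),(435,349)]))],P);print('all',P3.round(4),r.tolist())
print('handle pred',place(P,np.array([[.012,0],[-.056,0]])).round(4), 'bar by ray z=.055',atz(C2,416.5*.7,294*.7,.055).round(4),'knob',atz(C2,349*.7,279*.7,.047).round(4))
```

```text
unit [0.5357 0.045  0.091  0.188 ] [[2.9, 1.2], [-2.5, 1.5], [-2.9, -1.3], [2.7, -2.4], [-1.2, -0.5], [1.0, -0.6], [0.9, 0.6], [-0.8, 0.7]]
unit [0.5394 0.0443 0.0832 0.1974] [[0.5, 0.7], [-2.6, -0.9], [5.3, -0.3], [-0.6, 0.4]]
unit [0.5362 0.0442 0.089  0.1905] [[3.4, 2.1], [-2.8, 2.1], [-3.1, -1.1], [3.3, -2.0], [-0.5, 0.6], [0.5, 0.0], [0.6, 0.5], [-0.0, 0.9], [0.5, 0.5], [-3.1, -1.7], [2.4, -1.7], [-4.3, -0.8]]
[[322.0, 205.0], [507.0, 246.0], [474.0, 365.0], [300.0, 329.0]]
hatch(sheet top) [ 0.4488 -0.2294  0.0147 -0.2133] [[0.1, -0.3], [-0.0, -0.3], [-0.4, 0.2], [0.4, 0.4]]
all [ 0.4488 -0.2296  0.0138 -0.2149] [[0.3, -0.3], [-0.1, -0.1], [-0.6, 0.2], [0.5, 0.3], [-0.1, -0.2], [-9.3, 47.7], [-33.0, -6.7], [10.5, -47.9], [35.2, 7.4]]
handle pred [[ 0.4605 -0.2319  0.0147]
 [ 0.394  -0.2175  0.0147]] bar by ray z=.055 [ 0.4596 -0.2237  0.055 ] knob [ 0.3971 -0.2119  0.047 ]
```

Run:
```python
from h import *
s2,c2=pickle.load(open('w2.pkl','rb'));s1,c1=pickle.load(open('w1.pkl','rb'))
im2=[]
def draw(s,c,P,items,crop,name,k=5):
    C=cam(c,s);x0,y0,x1,y1=crop;im=cv2.resize(np.ascontiguousarray(c['image'][y0:y1,x0:x1,::-1]),None,fx=k,fy=k,interpolation=cv2.INTER_CUBIC)
    cc,ss=np.cos(P[2]),np.sin(P[2])
    for pts,col in items:
        q=[]
        for x,y,z in pts:
            u,v=proj(C,[P[0]+cc*x-ss*y,P[1]+ss*x+cc*y,z]);q.append(((u+.5-x0)*k,(v+.5-y0)*k))
        cv2.polylines(im,[np.array(q).astype(np.int32)],True,col,1)
    return im
rect=lambda a,b,c,d,z:[(a,c,z),(b,c,z),(b,d,z),(a,d,z)]
H=[(rect(-.097,.09,-.066,.066,.018),(0,0,255)),(rect(.006,.018,-.046,.046,.055),(0,255,0)),(rect(.006,.018,-.046,.046,.018),(255,0,0)),(rect(-.072,-.040,-.016,.016,.0265),(255,0,255))]
a=draw(s2,c2,(.4488,-.2294,-.2133),H,(205,135,360,260),'a')
U=[(rect(-.083,.083,-.054,.054,.09),(0,0,255)),(rect(-.083,.083,-.054,.054,.084),(255,0,255)),(rect(-.13,.13,-.085,.085,.09),(0,255,0)),(rect(-.0935,-.0865,.0305,.0375,.098),(255,0,0)),(rect(-.0935,-.0865,-.0375,-.0305,.098),(255,0,0))]
b=draw(s1,c1,(.536,.0445,.19),U,(205,65,445,245),'b',3.3)
cv2.imwrite('pics/o1.png',cv2.resize(a,None,fx=1,fy=.95)[:600]);cv2.imwrite('pics/o2.png',b[:600,:800]);print(a.shape,b.shape)
```

```text
(625, 775, 3) (594, 792, 3)
```

View pics/o1.png

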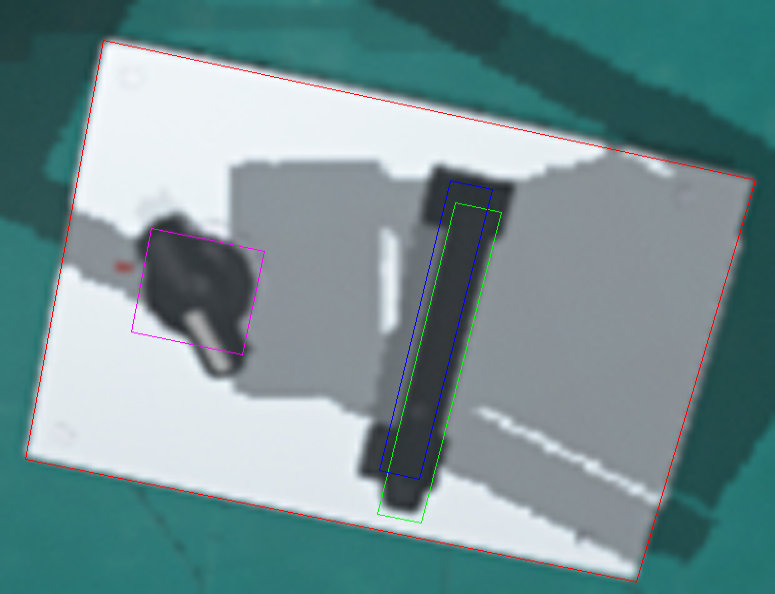

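View pics/o2.png

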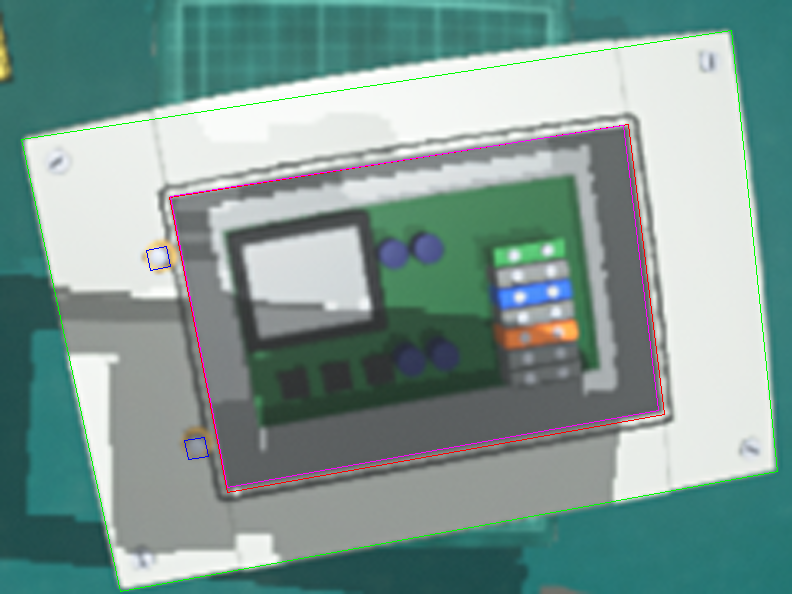

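Both overlays agree: the opening matches to about 1 mm, and the handle lies within about 2 mm of its predicted place. Now I'll work out the grasp shift.

```bash
cat > go.py <<'E'
import sys
from h import *
from plant import read_state
def go(P,ang):
    s=read_state();T=pose(s);a=np.degrees(np.arctan2(T[1,1],T[0,1]))
    print('t',round(s['t'],2),'pos',np.round(s['tool_pos'],4),'yang',round(a,2),'shift cm',togo(s,P),'roll',round(a-ang,2),'F',np.round(s['force'],1),'op',round(s['opening'],4),'q6',round(s['q'][5],2))
if __name__=='__main__':
    go([float(v) for v in sys.argv[1:4]],float(sys.argv[4]))
E
python3 go.py .4605 -.231 .12 -12.2
```

```text
t 2.5 pos [ 0.4491 -0.1886  0.2997] yang 0.49 shift cm [-4.26  1.11 17.97] roll 12.69 F [ 0.8 -0.  -0.2] op 0.0927 q6 -0.51
```

Emit:
play_rows(targets=[-4.3,1.1,18,12.7,-4.3,1.1,18,12.7,-4.3,1.1,18,12.7,-4.3,1.1,18,12.7,-4.3,1.1,18,12.7,-4.3,1.1,18,12.7,-4.3,1.1,18,12.7,-4.3,1.1,18,12.7], grip=4)

```text
t: 3.17
tool_pos: [0.4615, -0.2326, 0.1218]
orientation: [2.443, 1.971, 0.002]
force: [1.2, -0.0, 0.5]
opening: 0.0442
gripper_force: 0.0
```

```bash
python3 go.py .4605 -.231 .031 -12.2
python3 - <<'E'
from h import *
from plant import read_state,eyes
s=read_state();c=eyes.read_camera('wrist');pickle.dump((s,c),open('w3.pkl','wb'))
cv2.imwrite('pics/w3.png',cv2.resize(c['image'][:,:,::-1],(800,600),interpolation=cv2.INTER_CUBIC))
E
```

```text
t 3.17 pos [ 0.4615 -0.2326  0.1218] yang -12.22 shift cm [ 0.14 -0.15  9.08] roll -0.02 F [ 1.2 -0.   0.5] op 0.0442 q6 -0.35
```

View pics/w3.png

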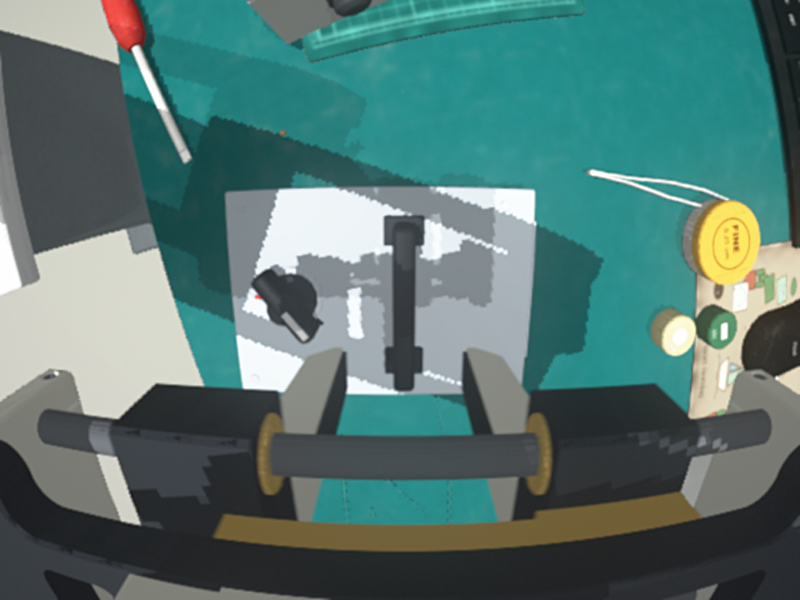

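w3 shows the bar (404, 222-390) centred between the fingers and square to them, so I'll descend and grip.

Emit:
play_rows(targets=[0.1,-0.1,4,0,0.1,-0.1,7,0,0.1,-0.1,8.2,0,0.1,-0.1,8.8,0,0.1,-0.1,9,0,0.1,-0.1,9,0])

```text
t: 3.72
tool_pos: [0.4604, -0.2326, 0.0313]
orientation: [2.445, 1.969, 0.001]
force: [0.3, -0.2, 0.8]
opening: 0.04
gripper_force: 0.0
```

```bash
python3 - <<'E'
from h import *
s2,c2=pickle.load(open('w2.pkl','rb'));s3,c3=pickle.load(open('w3.pkl','rb'))
print(tri([ray(cam(c2,s2),285.6,242.4),ray(cam(c3,s3),404*.7,390*.7)]))
E
python3 go.py .4605 -.231 .031 -12.2
```

```text
(array([ 0.45218858, -0.27404552,  0.05664843]), [np.float64(0.00026754821464439497), np.float64(0.0002675482146444608)])
t 3.72 pos [ 0.4604 -0.2326  0.0313] yang -12.31 shift cm [ 0.15 -0.03  0.03] roll -0.11 F [ 0.3 -0.2  0.8] op 0.04 q6 -0.35
```

Emit:
play_rows(targets=[0,0,0,0,0,0,0,0,0,0,0,0,0,0,0,0,0,0,0,0,0,0,0,0], grip=0.8, grip_force=35)

```text
t: 4.22
tool_pos: [0.4599, -0.2323, 0.0303]
orientation: [2.446, 1.969, 0.001]
force: [1.4, 0.0, 3.3]
opening: 0.0115
gripper_force: 35.0
```

Emit:
play_rows(targets=[0,0,-1,0,0,0,-3,0,0,0,-6,0,0,0,-10,0,0,0,-14,0,0,0,-16,0,0,0,-16,0,0,0,-16,0])

```text
t: 4.88
tool_pos: [0.4597, -0.2323, 0.1907]
orientation: [2.445, 1.969, 0.001]
force: [-0.8, -0.2, -4.6]
opening: 0.0113
gripper_force: 35.0
```

```bash
python3 go.py .5321 .0437 .175 10.9
```

```text
t 4.88 pos [ 0.4597 -0.2323  0.1907] yang -12.32 shift cm [28.51  1.18  1.55] roll -23.22 F [-0.8 -0.2 -4.6] op 0.0113 q6 -0.35
```

Moving in steps, with gentle acceleration.

Emit:
play_rows(targets=[1.5,0,0,-2,4.5,0,0,-5,8,0,0,-8,11.5,0.5,0,-11,15,0.7,0,-14,18.5,0.9,0,-17,22,1,0,-20,25,1.1,0,-22])

```text
t: 5.55
tool_pos: [0.5214, 0.0123, 0.1861]
orientation: [-2.019, -2.401, 0.005]
force: [0.3, 0.4, -3.5]
opening: 0.0115
gripper_force: 35.0
```

Emit:
play_rows(targets=[1.5,0,0,0,1.5,0,0,0,1.5,0,0,0,1.5,0,0,0])

```text
t: 5.88
tool_pos: [0.5196, 0.0242, 0.1875]
orientation: [-2.025, -2.399, 0.004]
force: [0.5, 0.5, -3.0]
opening: 0.0117
gripper_force: 35.0
```

```bash
python3 go.py .5321 .0437 .175 10.9
python3 - <<'E'
from h import *
from plant import read_state,eyes
s=read_state();c=eyes.read_camera('wrist');pickle.dump((s,c),open('w4.pkl','wb'))
# overlay: hatch predicted from the tool pose (offset 0)
T=pose(s);C=cam(c,s);im=cv2.resize(np.ascontiguousarray(c['image'][:,:,::-1]),(800,600),interpolation=cv2.INTER_CUBIC)
def poly(P,Z,col):
    q=[]
    for p in P: q.append(np.array(proj(C,(T@[p[0],p[1],Z,1])[:3]))/.7)
    cv2.polylines(im,[np.int32(q)],True,col,1)
# tool coords: x=hatch y, y=hatch x, z down; sheet top is 0.0303-.018=12.3mm below TCP
poly([(.066,-.109),(.066,.078),(-.066,.078),(-.066,-.109)],.0123,(0,0,255))
def upoly(a,b,col,z=.09):
    y=.19;cc,ss=np.cos(y),np.sin(y)
    cv2.polylines(im,[np.int32([np.array(proj(C,[.536+cc*u-ss*v,.0445+ss*u+cc*v,z]))/.7 for u,v in((-a,b),(a,b),(a,-b),(-a,-b))])],True,col,1)
upoly(.13,.085,(0,255,0))
cv2.imwrite('pics/w4.png',im)
E
```

```text
t 5.88 pos [0.5196 0.0242 0.1875] yang 9.68 shift cm [1.71 1.57 1.25] roll -1.22 F [ 0.5  0.5 -3. ] op 0.0117 q6 -0.22
```

View pics/w4.png

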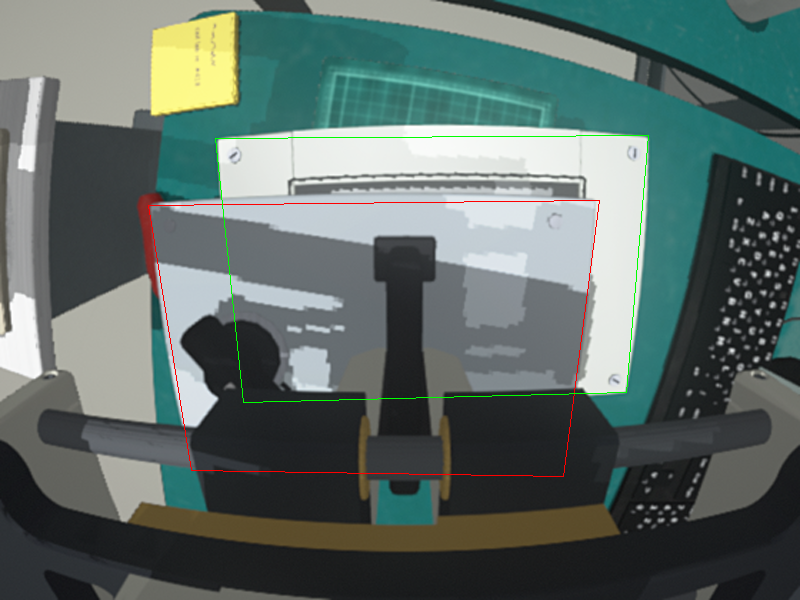

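w4 shows the held sheet matching its predicted outline, about 1 mm towards +y (far-left corner about (598,197)). The unit outline agrees as well. I'll move over the opening.

Emit:
play_rows(targets=[0.5,0.5,0,-1.2,1.2,1.2,1,-1.2,1.6,1.6,2.5,-1.2,1.6,1.6,4,-1.2,1.6,1.6,5,-1.2,1.6,1.6,5.3,-1.2,1.6,1.6,5.3,-1.2,1.6,1.6,5.3,-1.2])

```text
t: 6.6
tool_pos: [0.5341, 0.0431, 0.1369]
orientation: [2.001, 2.422, 0.0]
force: [-0.5, -0.5, -3.1]
opening: 0.0115
gripper_force: 35.0
```

```bash
python3 go.py .5324 .0422 .1203 10.9
```

```text
t 6.6 pos [0.5341 0.0431 0.1369] yang 10.87 shift cm [-0.05 -0.19  1.66] roll -0.03 F [-0.5 -0.5 -3.1] op 0.0115 q6 -0.2
```

Emit:
play_rows(targets=[-0.1,-0.2,0.6,0,-0.1,-0.2,1,0,-0.1,-0.2,1.3,0,-0.1,-0.2,1.4,0,-0.1,-0.2,1.4,0])

```text
t: 7.02
tool_pos: [0.5319, 0.0418, 0.1223]
orientation: [-2.001, -2.422, 0.0]
force: [-0.1, -0.4, -3.9]
opening: 0.0117
gripper_force: 35.0
```

```bash
python3 go.py .5324 .0422 .1203 10.9
```

```text
t 7.02 pos [0.5319 0.0418 0.1223] yang 10.88 shift cm [0.03 0.06 0.2 ] roll -0.02 F [-0.1 -0.4 -3.9] op 0.0117 q6 -0.21
```

Now reduce the grip force and lower until the near end touches.

Emit:
play_rows(targets=[0,0.05,0.05,0,0,0.05,0.1,0,0,0.05,0.15,0,0,0.05,0.2,0,0,0.05,0.25,0,0,0.05,0.3,0], grip_force=12)

```text
t: 7.52
tool_pos: [0.5331, 0.0419, 0.1201]
orientation: [2.0, 2.421, 0.001]
force: [1.8, 0.6, -0.4]
opening: 0.0117
gripper_force: 12.0
```

Emit:
play_rows(targets=[0,0,0.05,0,0,0,0.1,0,0,0,0.15,0,0,0,0.2,0], grip_force=6)

```text
t: 7.85
tool_pos: [0.533, 0.0419, 0.1179]
orientation: [2.0, 2.422, 0.001]
force: [1.9, 1.2, -0.3]
opening: 0.012
gripper_force: 6.0
```

Emit:
play_rows(targets=[0,0,0.07,0,0,0,0.14,0,0,0,0.21,0,0,0,0.28,0,0,0,0.35,0,0,0,0.42,0])

```text
t: 8.35
tool_pos: [0.5327, 0.0419, 0.1134]
orientation: [-2.001, -2.422, 0.0]
force: [1.7, 0.2, -0.1]
opening: 0.0125
gripper_force: 6.0
```

```bash
python3 go.py .5324 .0422 .1203 10.9;python3 - <<'E'
from h import *
from plant import read_state,eyes
s=read_state();c=eyes.read_camera('wrist');c2=eyes.read_camera('scene')
a=cv2.resize(np.ascontiguousarray(c['image'][90:310,60:460,::-1]),(800,440),interpolation=cv2.INTER_CUBIC)
b=cv2.resize(np.ascontiguousarray(c2['image'][150:240,220:320,::-1]),(600,540),interpolation=cv2.INTER_CUBIC)
cv2.imwrite('pics/w5.png',cv2.hconcat([cv2.resize(a,(440,242)),cv2.resize(b,(269,242))]))
E
```

```text
t 8.35 pos [0.5327 0.0419 0.1134] yang 10.88 shift cm [ 0.04 -0.02 -0.69] roll -0.02 F [ 1.7  0.2 -0.1] op 0.0125 q6 -0.21
```

View pics/w5.png

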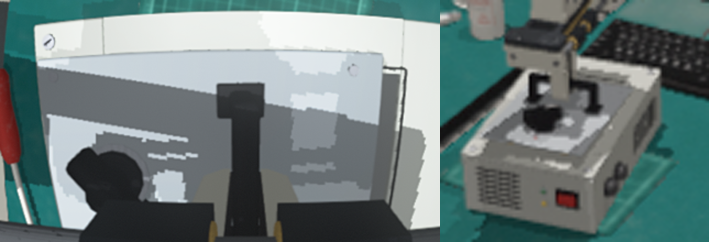

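The hatch sits with its near end raised on the near strip and its far end just short of the far edge, and the bar is tilted in the pads. I'll ease the grip so it stays captive, then push it forward.

Emit:
play_rows(targets=[0,0,0.1,0,0,0,0.2,0,0,0,0.2,0], grip=1.8)

```text
t: 8.7
tool_pos: [0.5323, 0.0419, 0.1112]
orientation: [-2.0, -2.422, 0.001]
force: [-0.6, -0.1, -0.5]
opening: 0.0178
gripper_force: 0.0
```

Emit:
play_rows(targets=[0,0.15,0,0,0,0.3,0,0,0,0.45,0,0,0,0.6,0,0,0,0.75,0,0,0,0.9,0,0])

```text
t: 9.2
tool_pos: [0.5415, 0.0436, 0.1113]
orientation: [-2.001, -2.422, 0.0]
force: [-1.6, -0.0, -0.9]
opening: 0.0182
gripper_force: 0.7
```

Emit:
play_rows(targets=[0,0.15,0,0,0,0.3,0,0,0,0.45,0,0,0,0.6,0,0,0,0.7,0,0,0,0.7,0,0])

```text
t: 9.7
tool_pos: [0.5487, 0.0449, 0.1116]
orientation: [2.001, 2.422, 0.0]
force: [0.7, -0.3, -1.0]
opening: 0.0182
gripper_force: 0.3
```

Emit:
play_rows(targets=[0,0.1,0,0,0,0.2,0,0,0,0.3,0,0,0,0.35,0,0])

```text
t: 10.03
tool_pos: [0.5519, 0.0456, 0.1114]
orientation: [2.001, 2.422, 0.0]
force: [-0.9, -1.1, -0.3]
opening: 0.018
gripper_force: 0.8
```

Emit:
play_rows(targets=[0,0.1,0,0,0,0.2,0,0,0,0.2,0,0])

```text
t: 10.28
tool_pos: [0.554, 0.046, 0.1114]
orientation: [2.001, 2.422, 0.0]
force: [-0.5, -0.7, -0.7]
opening: 0.0184
gripper_force: 0.4
```

Emit:
play_rows(targets=[0,0.1,0,0,0,0.1,0,0])

```text
t: 10.45
tool_pos: [0.5549, 0.0462, 0.1115]
orientation: [2.001, 2.422, 0.0]
force: [-1.4, -1.0, -1.1]
opening: 0.0178
gripper_force: 0.5
```

Emit:
play_rows(targets=[0,-0.3,0,0,0,-0.3,0,0,0,-0.3,-2,0,0,-0.3,-5,0,-2,-0.3,-9,0,-5,-0.3,-13,0,-8,-0.3,-17,0,-8,-0.3,-17,0], grip=3)

```text
t: 11.12
tool_pos: [0.5687, -0.0355, 0.2873]
orientation: [1.997, 2.416, 0.005]
force: [0.3, -0.3, 0.5]
opening: 0.0299
gripper_force: 0.0
```

Emit:
play_rows(targets=[0,0,0,0,0,0,0,0,0,0,0,0])

```text
t: 11.37
tool_pos: [0.5664, -0.0325, 0.2801]
orientation: [-2.0, -2.421, 0.001]
force: [-0.5, -0.1, -0.5]
opening: 0.0296
gripper_force: 0.0
```

```bash
python3 go.py .483 .0343 .2 53;python3 - <<'E'
from h import *
from plant import read_state,eyes
s=read_state();c=eyes.read_camera('wrist');pickle.dump((s,c),open('w6.pkl','wb'))
C=cam(c,s)
def up(p,z): cc,ss=np.cos(.19),np.sin(.19); return proj(C,[.536+cc*p[0]-ss*p[1],.0445+ss*p[0]+cc*p[1],z])
pts=[up(p,.09) for p in((-.13,.085),(.13,.085),(.13,-.085),(-.13,-.085))]
x0,y0=[int(max(0,min(q[i] for q in pts)-6)) for i in(0,1)];x1,y1=[int(max(q[i] for q in pts)+6) for i in(0,1)]
k=min(800/(x1-x0),600/(min(y1,420)-y0));im=cv2.resize(np.ascontiguousarray(c['image'][y0:y1,x0:x1,::-1]),None,fx=k,fy=k,interpolation=cv2.INTER_CUBIC)
def dr(a,b,c_,d,z,col,z2=None):
    z2=z if z2 is None else z2
    q=[]
    cs=[(a,c_,z),(b,c_,z2),(b,d,z2),(a,d,z)]
    for i in range(4):
        for t in np.linspace(0,1,9)[:-1]:
            p=np.array(cs[i])*(1-t)+np.array(cs[(i+1)%4])*t;u,v=up(p[:2],p[2]);q.append(((u+.5-x0)*k,(v+.5-y0)*k))
    cv2.polylines(im,[np.int32(q)],True,col,1)
dr(-.13,.13,-.085,.085,.09,(0,255,0))
dr(-.095,.092,-.066,.066,.102,(0,0,255),.094) # shut, on pins
dr(-.070,-.038,-.016,.016,.109,(255,0,255))
cv2.imwrite('pics/w6.png',im[:600,:800]);print(x0,y0,x1,y1,k)
E
```

```text
t 11.37 pos [ 0.5664 -0.0325  0.2801] yang 10.88 shift cm [ 8.12 -6.92  8.03] roll -42.12 F [-0.5 -0.1 -0.5] op 0.0296 q6 -0.34
149 38 392 198 3.292181069958848
```

View pics/w6.png

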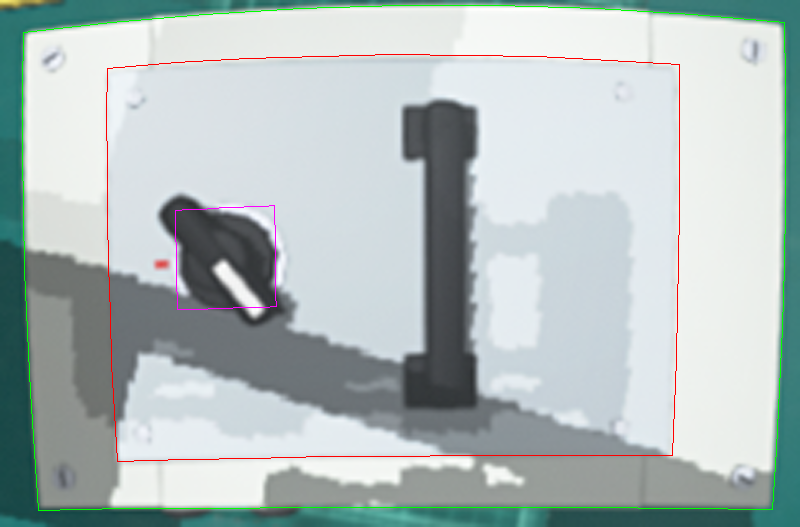

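The hatch is seated. Its outline matches the predicted shut pose on the pins, the knob is at (224,258) and the stripe points far-right at about -50° in unit axes. I'll hover over the knob with roll -40°.

Emit:
play_rows(targets=[2.5,-2,0,-7,5,-4,0,-14,7,-6,2,-21,8.1,-6.9,4,-28,8.1,-6.9,7,-35,8.1,-6.9,10,-40,8.1,-6.9,13,-40,8.1,-6.9,13,-40], grip=3.5)

```text
t: 12.08
tool_pos: [0.4781, 0.0347, 0.1433]
orientation: [-1.045, -2.95, 0.006]
force: [-1.0, 0.5, -0.3]
opening: 0.0349
gripper_force: 0.0
```

```bash
python3 go.py .483 .0343 .112 51
```

```text
t 12.08 pos [0.4781 0.0347 0.1433] yang 50.98 shift cm [-0.43  0.3   3.12] roll -0.02 F [-1.   0.5 -0.3] op 0.0349 q6 -0.92
```

Emit:
play_rows(targets=[0,0,0,0,0,0,0,0])

```text
t: 12.25
tool_pos: [0.484, 0.0339, 0.1523]
orientation: [-1.052, -2.96, -0.0]
force: [0.3, 0.7, 0.5]
opening: 0.0345
gripper_force: 0.0
```

```bash
python3 go.py .483 .0343 .112 51
```

```text
t 12.25 pos [0.484  0.0339 0.1523] yang 50.89 shift cm [ 0.1  -0.03  4.03] roll -0.11 F [0.3 0.7 0.5] op 0.0345 q6 -0.92
```

Well centred. Descend, then grip the wing lightly.

Emit:
play_rows(targets=[0.1,0,1,0,0.1,0,2,0,0.1,0,3,0,0.1,0,3.6,0,0.1,0,4,0,0.1,0,4,0,0.1,0,4,0])

```text
t: 12.83
tool_pos: [0.4829, 0.0341, 0.1112]
orientation: [-1.052, -2.96, 0.0]
force: [0.9, 0.2, 0.4]
opening: 0.0351
gripper_force: 0.0
```

Emit:
play_rows(targets=[0,0,0,0,0,0,0,0,0,0,0,0,0,0,0,0], grip=0.8, grip_force=20)

```text
t: 13.17
tool_pos: [0.4834, 0.0342, 0.1118]
orientation: [1.052, 2.96, 0.0]
force: [3.4, 2.2, 0.1]
opening: 0.0135
gripper_force: 1.5
```

Emit:
play_rows(targets=[0,0,0.1,0,0,0,0.2,0,0,0,0.3,0,0,0,0.4,0,0,0,0.5,0,0,0,0.6,0,0,0,0.6,0])

```text
t: 13.75
tool_pos: [0.4828, 0.0339, 0.1058]
orientation: [-1.052, -2.96, 0.001]
force: [-5.9, -0.8, 9.6]
opening: 0.0117
gripper_force: 20.0
```

Emit:
play_rows(targets=[0,0,0.06,0,0,0,0.12,0,0,0,0.12,0])

```text
t: 14.0
tool_pos: [0.483, 0.034, 0.1051]
orientation: [-1.052, -2.96, 0.001]
force: [-6.1, -1.2, 11.1]
opening: 0.0117
gripper_force: 20.0
```

Emit:
play_rows(targets=[0,0,0.06,0,0,0,0.12,0,0,0,0.12,0])

```text
t: 14.25
tool_pos: [0.4831, 0.0339, 0.105]
orientation: [1.052, 2.96, -0.001]
force: [-11.9, -0.8, 21.5]
opening: 0.012
gripper_force: 20.0
```

Seated: the force rises with no further travel. Now turn clockwise while pressing.

Emit:
play_rows(targets=[0,0,0,5,0,0,0,11,0,0,0,17,0,0,0,23,0,0,0,29,0,0,0,35,0,0,0,41,0,0,0,47], grip_force=30)

```text
t: 14.92
tool_pos: [0.4837, 0.0342, 0.105]
orientation: [2.15, 2.289, 0.001]
force: [-7.2, 0.1, 17.0]
opening: 0.0117
gripper_force: 30.0
```

Emit:
play_rows(targets=[0,0,0,4,0,0,0,8,0,0,0,12,0,0,0,16,0,0,0,20,0,0,0,20])

```text
t: 15.42
tool_pos: [0.484, 0.0342, 0.1051]
orientation: [2.514, 1.882, 0.003]
force: [-6.2, -0.2, 16.7]
opening: 0.0116
gripper_force: 30.0
```

```bash
python3 go.py .483 .0343 .105 -80; python3 -c "
from plant import read_state;print(read_state()['wrist_torque'])"
```

```text
t 15.42 pos [0.484  0.0342 0.1051] yang -16.37 shift cm [-0.02 -0.1   0.01] roll 63.63 F [-6.2 -0.2 16.7] op 0.0116 q6 0.25
[-0.12329585  1.25722751 -0.06969778]
```

Emit:
play_rows(targets=[0,0,0.05,3,0,0,0.05,7,0,0,0.05,11,0,0,0.05,15,0,0,0.05,19,0,0,0.05,23,0,0,0.05,27,0,0,0.05,31])

```text
t: 16.08
tool_pos: [0.4845, 0.034, 0.105]
orientation: [2.925, 1.143, 0.004]
force: [-4.6, -0.2, 17.8]
opening: 0.0115
gripper_force: 30.0
```

```bash
python3 go.py .483 .0343 .105 -80; python3 -c "
from plant import read_state;print(read_state()['wrist_torque'])"
```

```text
t 16.08 pos [0.4845 0.034  0.105 ] yang -47.31 shift cm [-0.08 -0.12  0.  ] roll 32.69 F [-4.6 -0.2 17.8] op 0.0115 q6 0.79
[-0.31774573  1.2919565   0.12322159]
```

Emit:
play_rows(targets=[0,0,0,4,0,0,0,8,0,0,0,12,0,0,0,16,0,0,0,20,0,0,0,24,0,0,0,27,0,0,0,27])

```text
t: 16.75
tool_pos: [0.4847, 0.0336, 0.105]
orientation: [3.111, 0.428, 0.005]
force: [-4.6, -2.7, 17.4]
opening: 0.0115
gripper_force: 30.0
```

```bash
python3 go.py .483 .0343 .105 -80; python3 -c "
from plant import read_state;print(read_state()['wrist_torque'])"
```

```text
t 16.75 pos [0.4847 0.0336 0.105 ] yang -74.32 shift cm [-0.14 -0.12  0.  ] roll 5.68 F [-4.6 -2.7 17.4] op 0.0115 q6 1.26
[-0.56238488  1.13670519 -0.04443981]
```

Emit:
play_rows(targets=[0,0,0,2,0,0,0,4,0,0,0,6,0,0,0,6])

```text
t: 17.08
tool_pos: [0.4847, 0.0335, 0.105]
orientation: [3.129, 0.267, 0.006]
force: [-4.0, -3.8, 17.0]
opening: 0.0122
gripper_force: 30.2
```

```bash
python3 go.py .483 .0343 .105 -80; python3 -c "
from plant import read_state;print(read_state()['wrist_torque'])"
```

```text
t 17.08 pos [0.4847 0.0335 0.105 ] yang -80.23 shift cm [-0.16 -0.11 -0.  ] roll -0.23 F [-4.  -3.8 17. ] op 0.0122 q6 1.36
[-0.66074301  1.07568123  0.30961799]
```

The torque jumped at the expected angle, so the knob is at its stop. Relax the press, release and lift.

Emit:
play_rows(targets=[0,0,-0.05,-2,0,0,-0.1,-2,0,0,-0.1,-2])

```text
t: 17.33
tool_pos: [0.4846, 0.0336, 0.1051]
orientation: [3.123, 0.325, 0.005]
force: [0.5, -2.6, 8.8]
opening: 0.0115
gripper_force: 30.0
```

Emit:
play_rows(targets=[0,0,0,0,0,0,0,0,0,0,0,0,0,0,-1,0,0,0,-3,0,-4,0,-7,0,-8,0,-11,0,-10,0,-14,0], grip=3.5)

```text
t: 18.0
tool_pos: [0.3975, 0.0167, 0.2249]
orientation: [-3.124, -0.326, 0.006]
force: [1.1, -0.2, 0.3]
opening: 0.0351
gripper_force: 0.0
```

Emit:
play_rows(targets=[0,0,0,-7,0,0,0,-14,0,0,0,-21,0,0,0,-28,0,0,0,-28,0,0,0,-28])

```text
t: 18.5
tool_pos: [0.3997, 0.0167, 0.2251]
orientation: [-2.955, -1.066, 0.0]
force: [0.1, 0.4, 0.0]
opening: 0.0353
gripper_force: 0.0
```

```bash
python3 go.py .566 -.0325 .28 10.88
```

```text
t 18.5 pos [0.3997 0.0167 0.2251] yang -50.34 shift cm [ 9.66 14.4  -5.5 ] roll -61.22 F [0.1 0.4 0. ] op 0.0353 q6 0.79
```

The picture budget is spent, so I'll check numerically: return to the w6 pose and locate the stripe and the sheet's near corners.

Emit:
play_rows(targets=[3,4,-2,-7,6,8,-4,-14,8,12,-5.5,-21,9.7,14.4,-5.5,-28,9.7,14.4,-5.5,-35,9.7,14.4,-5.5,-42,9.7,14.4,-5.5,-49,9.7,14.4,-5.5,-56])

```text
t: 19.17
tool_pos: [0.5668, -0.0318, 0.2792]
orientation: [-2.102, -2.332, 0.002]
force: [0.6, -1.1, 0.0]
opening: 0.035
gripper_force: 0.0
```

Emit:
play_rows(targets=[0,0,0,-5.2,0,0,0,-5.2,0,0,0,-5.2,0,0,0,-5.2])

```text
t: 19.5
tool_pos: [0.5666, -0.0316, 0.2799]
orientation: [-2.003, -2.42, 0.0]
force: [-0.6, 0.1, -0.3]
opening: 0.0351
gripper_force: 0.0
```

```bash
python3 go.py .5664 -.0325 .2801 10.88
python3 - <<'E'
from h import *
from plant import read_state,eyes
s=read_state();c=eyes.read_camera('wrist');pickle.dump((s,c),open('w7.pkl','wb'))
s6,c6=pickle.load(open('w6.pkl','rb'))
# rectify both to the unit's plane at z: 0.5 mm/px map around knob; dark wing mask and bright stripe inside its hull
def rect(c,s,z,x0,x1,y0,y1,st=.0005):
    C=cam(c,s);X=np.arange(x0,x1,st);Y=np.arange(y1,y0,-st);m=np.zeros((len(Y),len(X),2),np.float32);cc,ss=np.cos(.19),np.sin(.19)
    for i,y in enumerate(Y):
        for j,x in enumerate(X): m[i,j]=proj(C,[.536+cc*x-ss*y,.0445+ss*x+cc*y,z])
    return cv2.cvtColor(cv2.remap(c['image'],m,None,cv2.INTER_LINEAR),cv2.COLOR_RGB2GRAY)
for n,cs,z in(('before',(c6,s6),.128),('after',(c,s),.122)):
    g=rect(*cs,z,-.09,-.02,-.035,.035)
    print(n)
    for r in g[::7,::7]: print(' '.join('%3d'%v for v in r))
# near-edge height: gradient along x across the sheet's near edge, on rows y=-.05..0.06
for n,cs in(('before',(c6,s6)),('after',(c,s))):
    g=rect(*cs,.094,-.11,-.08,-.05,.06).astype(float); print(n,[round(-.11+.0005*int(np.abs(np.diff(g[i])).argmax()),4) for i in range(10,220,30)], g[::40,::6].astype(int).tolist()[0])
    g=rect(*cs,.094,-.08,-.03,.056,.076).astype(float).mean(1); print(' left edge y near end', .076-.0005*np.abs(np.diff(g)).argmax())
E
```

```text
t 19.5 pos [ 0.5666 -0.0316  0.2799] yang 10.79 shift cm [-0.08 -0.03 -0.02] roll -0.09 F [-0.6  0.1 -0.3] op 0.0351 q6 -0.33
before
242 231 225 225 225 224 224 224 224 224 223 223 223 222 222 222 222 221 221 220
242 232 225 224 224 224 224 224 223 223 223 223 222 223 222 222 221 220 220 220
242 221 224 224 224 224 224 223 223 223 223 223 223 223 222 222 221 220 220 220
242 226 224 223 224 224 223 223 223 223 222 222 222 222 222 221 222 221 221 220
241 219 223 224 224 223 223 224 225 222 222 222 222 221 221 221 221 221 221 220
226 211 224 223 223 223 204  75  70 174 224 220 220 221 221 221 221 221 221 220
223 217 223 223 223 225  63  66  68  56 119 178 229 241 220 221 221 220 220 220
223 217 223 222 222 224 125  61  68  66  56  64  79  80 172 238 220 220 219 219
223 210 223 222 222 222 223  81  62  69  64  74  62  77  80 122 224 219 219 219
223 216 221 222 221 221 221 216  55  65  69  71  79  59  72  75 240 218 218 218
193 215 221 221 221 216 191 224  62  61  65  75  70  68  57  75 164 215 218 218
115 127 160 195 222 221 211 228  62  71  68 246 125  60  56  72 238 215 218 218
115 112
[... 1830 characters left out ...]
 215 215
114 112 111 111 111 111 112 113 113 113 113 109 112 156 148 194 122 216 215 216
114 110 110 110 111 111 111 111 112 112 113 112 113 114 114 113 159 173 205 214
115 108 111 111 109 135 133 127 112 113 113 113 114 113 113 114 113 113 112 182
114 112 110 109 201 144 116 130 114 112 112 113 113 113 114 113 114 114 114 114
114 110 110 111 214 215 214 194 165 110 112 112 113 113 114 113 113 113 113 114
before [-0.086, -0.098, -0.099, -0.099, -0.0875, -0.11, -0.0885] [241, 241, 241, 242, 234, 242, 242, 234, 222, 226]
 left edge y near end 0.0665
after [-0.085, -0.0965, -0.1005, -0.0965, -0.0855, -0.11, -0.0865] [241, 241, 241, 241, 241, 233, 239, 240, 225, 222]
 left edge y near end 0.0655
```

```bash
python3 -c "
from plant import workorder;print(workorder.close_job())"
```

```text
the job is handed in; nothing more can be done
None
```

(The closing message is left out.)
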